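Index the draining stand and hang the slide basket

TASK

First turn the draining stand's knob (its upright peg is there to be pushed) until the needle points at the raised index tab on the dial, while the slide basket still stands on the bench. Then hang the wire basket by its handle on the two-pronged hook so that it hangs level and still, with the needle still at the tab. Do not shift the tab, and leave the jars, the flask and the timer where they stand.

Things in the scene. Friction and masses are not known exactly. Their poses are not given: they have to be found in the camera images.
- stand: Draining stand, fixed: grey foot 150 x 170 x 16 mm, low steel drip tray (130 x 260 x 20 mm) in front of it, column, and on top a fixed white dial disc, radius 110 mm, top face 168 mm above the bench, with black ticks. Origin on the bench on the column axis; z up along the axis about which knob and tab turn; -x points to the tray.
- turret (a joint): Angle (rad) of the black knob (radius 35 mm, top 212 mm above the bench) with its tail (bar with peg and needle) and, across from it, a two-pronged hook; 0 when the needle points along the stand's +x, the hook along -x; grows anticlockwise from above; range -2.6 to 2.6. Stays where left: dry friction about 0.3 N m (5 N at the peg).
- peg (a point): Top centre of the upright round steel peg on the tail, 15 mm diameter, 64 mm from the knob's axis, standing free from 192 to 243 mm above the bench.
- needle_tip (a point): A point at the needle's tip, 92 mm from the axis, 184 mm above the bench; the needle is 3.5 mm wide and passes above the tab.
- index_mark (a point): Top of the dark raised index tab on the dial's rim, 12 mm wide, 18 mm long radially, 10 mm tall; the point lies 92 mm from the axis, directly below the needle tip when the knob is set. The tab's place on the dial differs from time to time; it is clamped (stiff) and is to stay.
- saddle (a point): Middle between the hook's two saddles, on the height (198 mm) where the handle's underside rests, 155.5 mm from the axis; x points to the knob's axis, y across the prongs. Prongs 8 mm wide, centres at y = +-32 mm, open between them for 85 mm towards the knob; on each a tip (16 mm high) and an inner stop (12 mm) leave a 29 mm gap along x for the bar.
- basket: Loose wire slide basket of plain steel with glass slides, about 250 g, 60 x 106 x 130 mm, standing on the bench; origin at the centre of its underside, z up, y along the handle bar.
- handle (a point): Centre of the basket's straight handle bar, 123 mm above its underside; bar 8 mm thick (basket x), 14 mm tall, 106 mm long (basket y), open below for 60 mm, end posts 94 mm apart inside. Hung, this point lies 7 mm above the saddle point, the bar across both prongs, either way round. The basket's body is wider than the hook, so it comes in below the prongs from the tips' side.
- jar: Bystander: white screw-top jar, 62 mm diameter, 86 mm tall, loose; origin under its centre.
- lidded_jar: Bystander: another white screw-top jar, 62 mm diameter, 87 mm tall, loose, behind and left of the stand; origin under its centre.
- flask: Bystander: clear round-bellied flask, 72 mm diameter, 155 mm tall, loose, behind the stand; origin under its centre.
- timer: Bystander: small white timer, 64 x 64 x 18 mm, loose, at the left; origin under its centre.
Mind the look-alikes: they are no part of the job. What is shaped like the basket but black is not meant.

How it is judged (in metres and radians):
On the way, in this order (a step that is already met when the one before it is completed fails the run):
1. the needle points at the index tab while the basket still stands on the bench (horizontal distance between needle_tip and index_mark below 0.006 m and height (world z) of basket below 0.01 m and angle between basket's own z axis and vertical below 0.15 rad), for 0.3 s.
2. the basket hangs by its handle in both saddles of the hook, needle at the tab (horizontal distance between needle_tip and index_mark below 0.006 m and x of handle in the frame of saddle between -0.014 and 0.014 m and y of handle in the frame of saddle between -0.013 and 0.013 m and z of handle in the frame of saddle between 0.002 and 0.011 m and angle between basket's own z axis and vertical below 0.15 rad and linear speed of basket below 0.03 m/s), for 0.2 s.
At the end, for the whole second after the job is handed in: The needle tip lies within 6 mm horizontally of the index tab's point; the handle bar rests in the saddles of both prongs (its centre within 14 mm along and 13 mm across the hook of the saddle's middle and 2 to 11 mm above it), the basket is upright within 0.15 rad and at rest (below 0.03 m/s) (all of step 2); the robot touches nothing.
It fails at once if the index tab is shifted by more than 5 mm (distance of index_mark from where it was at the start of the episode above 0.005 m).
It fails at once if the white screw-top jar is moved by more than 3 cm (distance of jar from where it was at the start of the episode above 0.03 m).
It fails at once if the jar behind the stand is moved by more than 3 cm (distance of lidded_jar from where it was at the start of the episode above 0.03 m).
It fails at once if the round flask is moved by more than 3 cm (distance of flask from where it was at the start of the episode above 0.03 m).
It fails at once if the timer is moved by more than 3 cm (distance of timer from where it was at the start of the episode above 0.03 m).
It also fails if it takes over 64 s, if anything falls off the work surface, if the arm or the gripper's body presses on something with over 40 N, if the wrist force passes 120 N, or if a joint passes its speed limit or range.

ROBOT

A 6-joint arm with a two-finger parallel gripper is mounted at the origin on a cart in front of the work surface, level with it; the furniture and walls round the work are solid. World frame = base frame: x ahead of the robot, y to its left, z up, the work surface at z = 0. Lengths are in m, angles in degrees, forces in N, time in s.
With the tool pointing down it reaches from about 0.3 to 0.85 m from the base axis. Payload 5.4 kg.
Tool frame: the origin (TCP) lies at the very end of the fingers, on their centre line; the grasp point (between the pads) lies 19 mm behind it; z points along the fingers, y is the line along which they close (so a half turn about z gives the same grasp; the last joint's range is limited). The gripper opens to 85 mm and grips with 20 to 120 N. Pads are 22 mm wide; open, the fingers measure 114 mm over their backs; the gripper's body (76 mm by 85 mm) begins 54 mm behind the grasp point. The pads swing forward as they close: fully open they stand 13 mm farther back than shut.
Start: joints at [59.181, 9.076, 91.501, -0, 79.423, -12.038], TCP at [0.185, 0.544, 0.202] pointing down, gripper open.
Joint ranges: [-166.64, 166.64], [-54.1, 131.32], [10.49, 154.53], [-73.88, 253.88], [9.74, 151.15], [-171.62, 171.62]. Speed limits (degrees/s): [147.25, 147.25, 180, 180, 180, 180].

INTERFACE

Orientations are given as [roll, pitch, yaw] about the fixed x, y, z axes, in that order (R = Rz(yaw) Ry(pitch) Rx(roll)).
In Python, from station import env gives the robot as it stands.
- The arm moves only by the tool jog_arm, never from a script. Its argument "motion" is text: rows parted by semicolons, each of 7 numbers parted by spaces: the shift along the tool's x, y, z in mm, then the turn, a rotation vector about the tool's x, y, z in rad, then the opening, from 0 (shut) to 1 (fully open). A call has 1 to 8 rows; each row shifts and turns the commanded pose from where the row before left it, along the tool's axes as they then stand; what a row does not reach is not made up. A row lasts 1/8 s, in which the tool goes at most 62.5 mm and 10.7 degrees, less where a joint would pass 70% of its speed; a pose out of reach is approached as far as the arm can. A call with a gripper value outside its range is refused whole. The fingers move at their own pace and stop on an object; "force" is the grip in N (left out, the last holds). Time passes only in rows, so rows that do not move let the fingers close. It gives the time, the measured TCP pose, the force, the opening and the grip force at its end, in the units of the state.
- env.get_state(): the state, without advancing time (a new reading comes with each control period).
- env.grab_frame(name): name is "side" or "top"; returns a dict with "pixels" (400x640x3 uint8, red, green, blue), "range_z" (400x640 float32, m along the optical axis (not along the pixel's ray), 0 where there is no reading), "mtx" (3x3 intrinsics, pixels), "pose" (4x4, takes a point from camera to world coordinates). Camera axes: x right, y up, looking along -z (the intrinsics and any distortion apply to the point x, -y, -z); pixel columns grow to the right and rows downward; lengths in m; the calibration is good to about 2 mm. A picture is of the moment at which its call begins.
- env.finish_job(): hands the job in; it is judged then, once.
The state is a dict: "time_s": time; "qpos": joint angles; "joint_velocities": joint speeds; "effort": joint torques, N m; "ee_pos": TCP position; "eef_rot": TCP orientation; "wrist_force": force on the tool from outside, world axes, zero at the start; "moment": the same for the moment, N m; "gripper_width": finger opening in m; "gripper_force": force on a finger pad.
Only numpy, scipy, OpenCV 4.12 (cv2) and the standard library are available. Lean on these libraries where they do the work, as an engineer would, in place of code of your own. Each camera call takes 0.05 s, during which the arm holds its last target. There are 200 camera calls.

## Working session

There is one attempt and no reset: what is moved stays moved. The work goes in short steps, Python scripts to look and compute and a tool call to move; the robot and the scene stay as the last step left them, time stands still between calls to the robot, and variables do not carry over. Pictures are saved under pics/ and viewed, at most 13 in all, crops included, and the job is handed in when it is done.

Besides the shell and the picture viewer there is one more tool, called after ">>>" as name(argument=value, ...) on one line, values as JSON. jog_arm: Moves the arm, as the interface text tells. Its arguments: {"type":"object","properties":{"motion":{"type":"string"},"force":{"type":"number"}},"required":["motion"]}

```bash
mkdir -p pics; cat > h.py <<'E'
import numpy as np, cv2, pickle
from station import env
def grab(n,tag):
    f=env.grab_frame(n); pickle.dump(f,open(f'pics/{tag}.pkl','wb')); cv2.imwrite(f'pics/{tag}.png',f['pixels'][:,:,::-1]); return f
def load(tag): return pickle.load(open(f'pics/{tag}.pkl','rb'))
def cloud(f):
    z=f['range_z']; K=f['mtx']; v,u=np.mgrid[0:z.shape[0],0:z.shape[1]]
    p=np.stack([(u-K[0,2])/K[0,0]*z,-(v-K[1,2])/K[1,1]*z,-z],-1)
    w=p@f['pose'][:3,:3].T+f['pose'][:3,3]; w[z==0]=np.nan; return w
E
python3 - <<'E'
from h import *
for n in('top','side'):
    f=grab(n,n+'0'); print(n,f['mtx'].tolist(),f['pose'].round(3).tolist(),[k for k in f])
print(env.get_state())
E
```

```text
top [[408.1825322443802, 0.0, 322.4601219403585], [0.0, 408.1825322443802, 199.5244002100655], [0.0, 0.0, 1.0]] [[-0.017, 0.998, -0.064, 0.505], [-1.0, -0.018, -0.008, 0.059], [-0.009, 0.064, 0.998, 1.472], [0.0, 0.0, 0.0, 1.0]] ['pixels', 'range_z', 'mtx', 'pose']
side [[435.4032345283724, 0.0, 314.6853466685769], [0.0, 435.4032345283724, 199.53203561711413], [0.0, 0.0, 1.0]] [[-0.987, 0.082, -0.135, 0.43], [-0.158, -0.488, 0.858, 1.146], [0.005, 0.869, 0.495, 0.781], [0.0, 0.0, 0.0, 1.0]] ['pixels', 'range_z', 'mtx', 'pose']
{'time_s': 0.1, 'qpos': array([ 5.91801648e+01,  9.10846030e+00,  9.15649628e+01, -1.45085216e-03,
        7.94222812e+01, -1.20374637e+01]), 'joint_velocities': array([-0.07948362, -0.07101444, -0.16228942, -0.01912128, -0.07143101,
        0.03446503]), 'effort': array([ 1.00362420e-03, -3.96990037e+01, -3.32338679e+01, -1.43868410e-04,
        4.18920230e-03,  5.65861214e-06]), 'ee_pos': array([0.18485388, 0.54385927, 0.20132103]), 'eef_rot': array([-1.79906103e+02, -1.85648435e-02,  1.61217881e+02]), 'wrist_force': array([-0.01261715, -0.00279252, -0.06689343]), 'moment': array([-0.01633584,  0.02080871,  0.00489931]), 'gripper_force': 0.0, 'gripper_width': 0.08547675690895427}
```

View pics/top0.png

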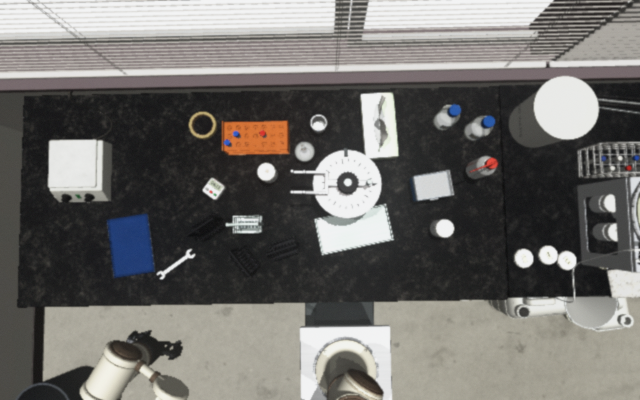

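View pics/side0.png

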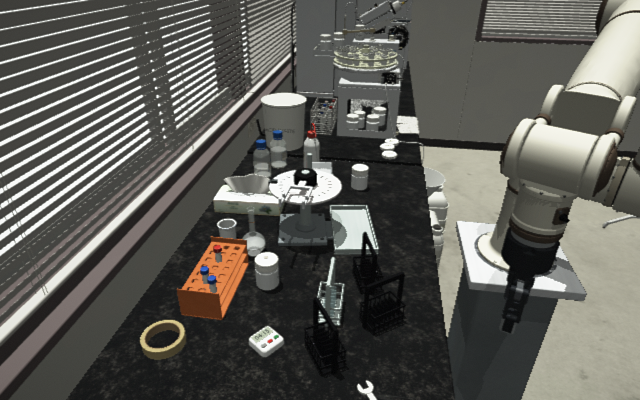

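```bash
python3 - <<'E'
from h import *
f=load('top0'); im=f['pixels'][:,:,::-1]
c=cv2.resize(im[130:280,190:400],None,fx=3.8,fy=3.8,interpolation=cv2.INTER_CUBIC); cv2.imwrite('pics/crop1.png',c)
w=cloud(f)
def at(u,v): return w[v,u].round(3)
for n,u,v in [('knob',347,183),('tab',346,153),('basket',246,224),('tray',355,230),('needle',370,184)]: print(n,at(u,v))
z=w[...,2]
# disc
m=(abs(z-.168)<.006)&(np.hypot(w[...,0]-w[183,347,0],w[...,1]-w[183,347,1])<.14)
print('disc',m.sum(), np.nanmean(w[m],0)); (c,_,r)=0,0,0
(cc,r)=cv2.minEnclosingCircle(w[m][:,:2].astype(np.float32)); print(cc,r)
m=(abs(z-.212)<.006)&(np.hypot(w[...,0]-cc[0],w[...,1]-cc[1])<.05); (k,r)=cv2.minEnclosingCircle(w[m][:,:2].astype(np.float32)); print('knob',k,r,w[m].mean(0))
m=(z>.222)&(np.hypot(w[...,0]-cc[0],w[...,1]-cc[1])<.11); print('peg',m.sum(),w[m].mean(0) if m.sum() else '')
m=np.zeros_like(m); m[205:245,225:268]=1; m&=(z>.1)&(z<.15); print('handle',m.sum(),w[m].mean(0)); print(w[m].round(3).tolist()[:40]); print(cv2.minAreaRect(w[m][:,:2].astype(np.float32)*1000))
E
```

```text
knob [ 0.637 -0.008  0.212]
tab [ 0.737 -0.009  0.178]
basket [0.516 0.322 0.131]
tray [ 0.488 -0.044  0.004]
needle [ 0.634 -0.081  0.191]
disc 2886 [ 0.63803357 -0.01212092  0.16824145]
(0.6421638131141663, -0.009958012029528618) 0.11175204068422318
knob (0.6394453048706055, -0.009248565882444382) 0.035317692905664444 [ 0.63925277 -0.00885406  0.2106682 ]
peg 24 [ 0.63742673 -0.0727339   0.2403929 ]
handle 94 [0.51650989 0.3378547  0.12825   ]
[[0.522, 0.29, 0.127], [0.522, 0.287, 0.124], [0.522, 0.285, 0.116], [0.52, 0.39, 0.121], [0.52, 0.386, 0.126], [0.52, 0.382, 0.127], [0.52, 0.381, 0.12], [0.52, 0.375, 0.132], [0.52, 0.371, 0.133], [0.52, 0.368, 0.131], [0.52, 0.365, 0.13], [0.52, 0.362, 0.127], [0.52, 0.359, 0.129], [0.52, 0.354, 0.137], [0.52, 0.352, 0.13], [0.519, 0.348, 0.134], [0.519, 0.346, 0.128], [0.519, 0.343, 0.125], [0.519, 0.339, 0.129], [0.519, 0.334, 0.135], [0.519, 0.333, 0.126], [0.519, 0.328, 0.134], [0.519, 0.326, 0.129], [0.519, 0.323, 0.126], [0.519, 0.319, 0.128], [0.519, 0.315, 0.133], [0.519, 0.311, 0.135], [0.519, 0.309, 0.133], [0.519, 0.305, 0.132], [0.519, 0.302, 0.133], [0.519, 0.299, 0.129], [0.519, 0.296, 0.127], [0.519, 0.293, 0.13], [0.518, 0.289, 0.134], [0.518, 0.286, 0.131], [0.518, 0.285, 0.119], [0.519, 0.284, 0.103], [0.517, 0.388, 0.132], [0.517, 0.385, 0.129], [0.517, 0.381, 0.132]]
((516.0256958007812, 337.2041320800781), (10.081918716430664, 106.4432144165039), 0.8531529307365417)
```

View pics/crop1.png

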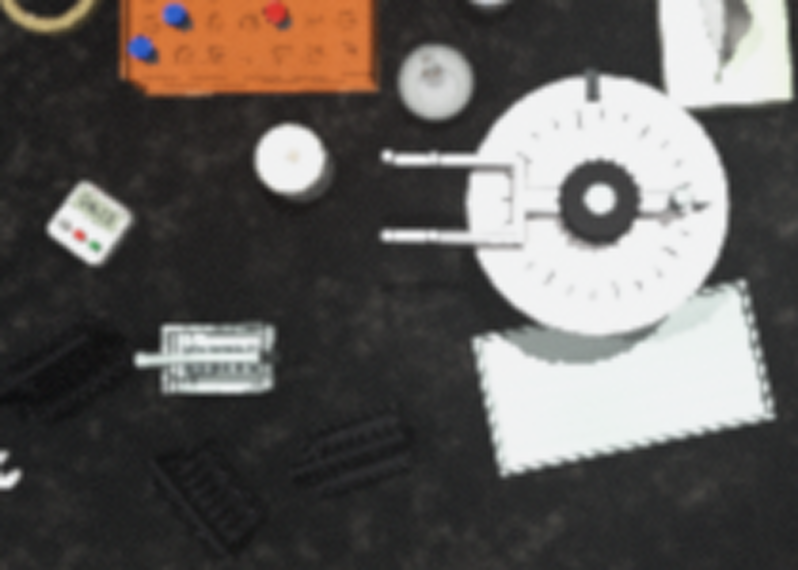

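```bash
python3 - <<'E'
from h import *
f=load('top0'); w=cloud(f); z=w[...,2]; g=f['pixels'].mean(2)
a=np.array([.6393,-.0093])
r=np.hypot(w[...,0]-a[0],w[...,1]-a[1])
m=(g<110)&(r>.07)&(r<.125)&(z>.165)&(z<.185)&(w[...,0]>.69)
print('tab',m.sum(),w[m].round(3).tolist())
d=w[m][:,:2]-a; print(np.degrees(np.arctan2(d[:,1].mean(),d[:,0].mean())))
# hook prongs
m=(r>.11)&(r<.19)&(z>.18)&(z<.225); print('prongs',m.sum(),w[m].mean(0), np.degrees(np.arctan2(*(w[m].mean(0)[:2]-a)[::-1])))
E
```

```text
tab 19 [[0.754, -0.003, 0.174], [0.754, -0.006, 0.173], [0.753, -0.009, 0.174], [0.753, -0.012, 0.174], [0.751, -0.003, 0.172], [0.751, -0.006, 0.171], [0.751, -0.009, 0.169], [0.749, -0.012, 0.179], [0.747, -0.006, 0.175], [0.748, -0.009, 0.17], [0.743, -0.005, 0.18], [0.739, -0.005, 0.18], [0.739, -0.009, 0.18], [0.737, -0.005, 0.178], [0.737, -0.009, 0.178], [0.733, -0.005, 0.177], [0.734, -0.009, 0.174], [0.73, -0.005, 0.181], [0.73, -0.008, 0.181]]
1.1709982618053036
prongs 139 [0.64324409 0.13211189 0.20021238] 88.40239077104357
```

>>> jog_arm(motion="0 0 -13 0 0 0.155 1;0 0 -13 0 0 0.155 1;0 0 -13 0 0 0.155 1;0 0 -13 0 0 0.155 1;0 0 -13 0 0 0.155 1;0 0 -13 0 0 0.155 1;0 0 -13 0 0 0.155 0.5;0 0 -13 0 0 0.157 0.4", force=20)

```text
time_s: 1.1
ee_pos: [0.185, 0.5441, 0.306]
eef_rot: [-180.0, 0.1, 89.8]
wrist_force: [-0.0, 1.0, 0.5]
gripper_width: 0.0515
gripper_force: 0.0
```

>>> jog_arm(motion="-38.6 28.3 0 0 0 0 0.4;-38.6 28.3 0 0 0 0 0.4;-38.6 28.3 0 0 0 0 0.4;-38.6 28.3 0 0 0 0 0.4;-38.6 28.3 0 0 0 0 0.4;-38.6 28.3 0 0 0 0 0.4;-38.6 28.3 0 0 0 0 0.4;-38.6 28.3 0 0 0 0 0.4")

```text
time_s: 2.1
ee_pos: [0.4123, 0.2344, 0.3058]
eef_rot: [-180.0, 0.0, 90.1]
wrist_force: [0.1, 0.7, 0.1]
gripper_width: 0.0344
gripper_force: 0.0
```

>>> jog_arm(motion="-38.6 28.3 0 0 0 0 0.4;-38.6 28.3 0 0 0 0 0.4;-38.6 28.3 0 0 0 0 0.4;-38.6 28.3 0 0 0 0 0.4;-38.6 28.3 0 0 0 0 0.4;-38.6 28.3 0 0 0 0 0.4;-38.6 28.3 0 0 0 0 0.4;-38.6 28.3 0 0 0 0 0.4")

```text
time_s: 3.1
ee_pos: [0.6391, -0.0741, 0.3055]
eef_rot: [-179.9, -0.0, 90.0]
wrist_force: [1.2, 0.5, -0.2]
gripper_width: 0.0343
gripper_force: 0.0
```

>>> jog_arm(motion="0 -1 25 0 0 0 0.4;0 0 25 0 0 0 0.4;0 0 25 0 0 0 0.4;0 0 25 0 0 0 0.4;0 0 0 0 0 0 0.4;0 0 0 0 0 0 0;0 0 0 0 0 0 0;0 0 0 0 0 0 0", force=20)

```text
time_s: 4.1
ee_pos: [0.6384, -0.0729, 0.2075]
eef_rot: [179.9, 0.0, 90.1]
wrist_force: [1.4, -0.5, 0.4]
gripper_width: 0.013
gripper_force: 19.7
```

>>> jog_arm(motion="0.58 8.6 0 0 0 -0.135 0;0.58 8.6 0 0 0 -0.135 0;0.58 8.6 0 0 0 -0.135 0;0.58 8.6 0 0 0 -0.135 0;0.58 8.6 0 0 0 -0.135 0;0.58 8.6 0 0 0 -0.135 0;0 0 0 0 0 0 0")

```text
time_s: 4.97
ee_pos: [0.6852, -0.0553, 0.2075]
eef_rot: [-179.9, 0.3, 136.5]
wrist_force: [3.8, -6.0, -0.6]
gripper_width: 0.013
gripper_force: 19.7
```

>>> jog_arm(motion="0.58 8.6 0 0 0 -0.135 0;0.58 8.6 0 0 0 -0.135 0;0.58 8.6 0 0 0 -0.135 0;0.58 8.6 0 0 0 -0.135 0;0.58 8.6 0 0 0 -0.135 0;0.58 8.6 0 0 0 -0.135 0;0 0 0 0 0 0 0;0 0 0 0 0 0 0")

```text
time_s: 5.98
ee_pos: [0.7043, -0.0072, 0.2076]
eef_rot: [-179.8, 0.5, -177.1]
wrist_force: [9.3, -2.3, -3.2]
gripper_width: 0.0129
gripper_force: 19.6
```

```bash
python3 - <<'E'
from h import *
f=grab('top','top1'); im=f['pixels'][:,:,::-1]
g=grab('side','side1')['pixels'][:,:,::-1]
K=lambda a:cv2.resize(a,(400,400),interpolation=cv2.INTER_CUBIC)
cv2.imwrite('pics/c2.png',np.hstack([K(im[135:235,290:390]),K(g[140:240,260:360])]))
s=env.get_state(); print(s['ee_pos'],s['wrist_force'])
E
```

```text
[ 0.70433238 -0.00715641  0.20756069] [ 9.81881684 -3.67568466 -3.41734686]
```

View pics/c2.png

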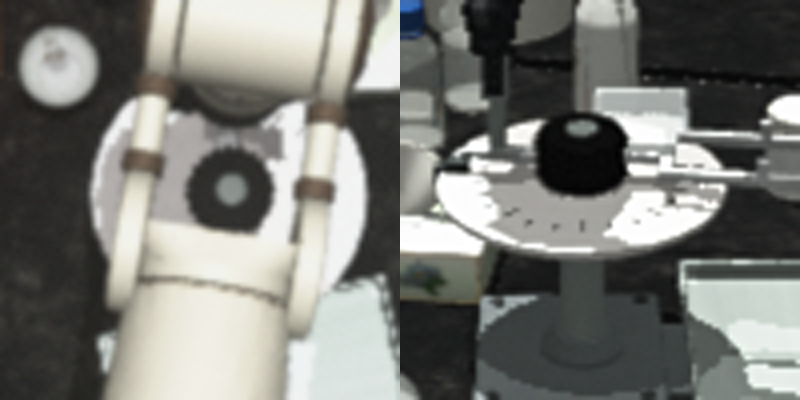

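>>> jog_arm(motion="0 0 0 0 0 0 0.35;0 0 0 0 0 0 0.35;0 0 0 0 0 0 0.35;0 0 -20 0 0 0 0.35;0 0 -30 0 0 0 0.35;0 0 -30 0 0 0 0.35;0 0 -20 0 0 0 0.35;20 40 0 0 0 0 0.7")

```text
time_s: 7.08
ee_pos: [0.681, 0.0312, 0.3101]
eef_rot: [-179.9, 0.3, -177.3]
wrist_force: [0.5, -0.2, -0.4]
gripper_width: 0.0471
gripper_force: 0.0
```

>>> jog_arm(motion="20 43 0 0 0 0 0.7;24 43 0 0 0 0 0.7;24 43 0 0 0 0 0.7;24 43 0 0 0 0 0.7;24 43 0 0 0 0 0.7;24 43 0 0 0 0 0.7;27 43 0 0 0 0 0.7;0 0 0 0 0 0 0.7")

```text
time_s: 8.07
ee_pos: [0.4957, 0.3283, 0.3084]
eef_rot: [179.9, 0.1, -176.8]
wrist_force: [-1.1, -0.3, -0.2]
gripper_width: 0.0597
gripper_force: 0.0
```

```bash
python3 - <<'E'
from h import *
f=grab('top','top2'); im=f['pixels'][:,:,::-1]
cv2.imwrite('pics/c3.png',cv2.resize(im[130:240,300:400],None,fx=5.4,fy=5.4,interpolation=cv2.INTER_CUBIC))
w=cloud(f); z=w[...,2]; a=np.array([.6393,-.0093]); d=w[...,:2]-a; r=np.hypot(d[...,0],d[...,1]); b=lambda p:np.degrees(np.arctan2(p[1]-a[1],p[0]-a[0]))
m=(abs(z-.212)<.006)&(r<.05); print('knob',cv2.minEnclosingCircle(w[m][:,:2].astype(np.float32)))
m=(z>.222)&(r<.11)&(z<.26); print('peg',m.sum(),w[m].mean(0),b(w[m].mean(0)))
m=(r>.11)&(r<.19)&(z>.18)&(z<.225)&(d[...,0]<0); p=w[m].mean(0); print('prongs',m.sum(),p,b(-p[:2]+2*a)); print(cv2.minAreaRect(w[m][:,:2].astype(np.float32)*1000))
E
```

```text
knob ((0.6397792100906372, -0.0097233010455966), 0.034898582845926285)
peg 23 [ 0.70239486 -0.00605516  0.23945497] 2.9440123168947516
prongs 128 [ 0.49846098 -0.018342    0.20073953] 3.673402914807589
((498.9479064941406, -16.40192413330078), (71.28752136230469, 73.15609741210938), 4.000607967376709)
```

View pics/c3.png

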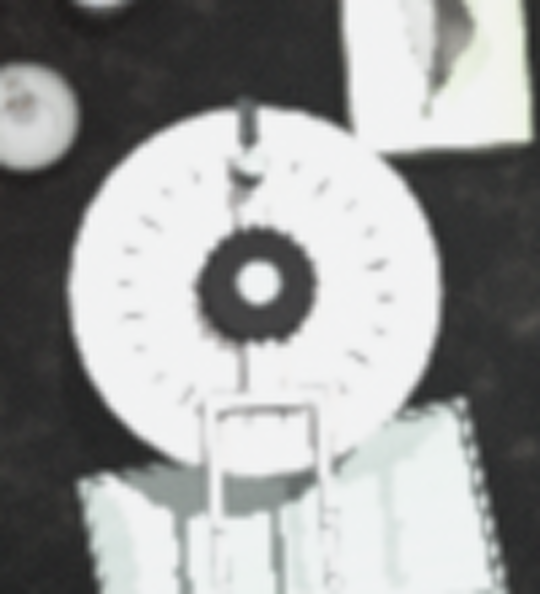

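```bash
cat >> h.py <<'E'
def ray(f,u,v,h):
    K=f['mtx']; d=f['pose'][:3,:3]@np.array([(u-K[0,2])/K[0,0],-(v-K[1,2])/K[1,1],-1]); o=f['pose'][:3,3]; return o+d*(h-o[2])/d[2]
E
python3 - <<'E'
from h import *
for t in('top0','top2'):
    f=load(t); g=f['pixels'].mean(2)
    print(t); print(g[146:168,338:358].astype(int))
    # disc centre / knob centre by dark centroid at top height
    s=g[172:196,334:360]; wt=np.clip(120-s,0,None); wt[10:15,8:18]=wt[10:15,8:18]
    v,u=np.mgrid[172:196,334:360]; m=np.hypot(u-347.5,v-182.5)<11; m2=m&(g[172:196,334:360]<110)
    print('knob',cv2.minEnclosingCircle(np.stack([u[m2],v[m2]],1).astype(np.float32)))
    for row in range(150,157):
        x=np.arange(341,351); wt=np.clip(180-g[row,341:351],0,None)
        if wt.sum()>50: uu=(x*wt).sum()/wt.sum(); print(row,round(uu,2),ray(f,uu,row,.178).round(4))
E
```

```text
top0
[[ 46  47  47  47  51  50  49  47  48  46  45  49  47  47  47  45  48  45
   48  48]
 [ 48  45  46  46  49  49  57  57  55  51  45  47  46  49  47  47  47  45
   47  46]
 [ 44  44  46  47  50  62  83  86  77  63  53  52  48  52  49  47  49  46
   47  46]
 [ 51  54  64  76  79  89 105 105 100 100 116 110 101  83  69  64  58  54
   50  48]
 [109 130 148 161 167 159 127 107 108 151 208 205 193 171 152 143 142 129
  105  72]
 [201 226 230 231 232 218 151 105 110 165 231 237 235 233 230 230 230 223
  197 152]
 [237 240 241 241 240 229 156 104 108 164 232 241 241 241 241 241 241 240
  236 227]
 [241 242 242 242 241 229 156 104 106 161 232 240 241 242 242 241 242 241
  241 240]
 [241 241 242 241 241 230 154 103 107 158 228 241 242 242 242 242 241 241
  241 241]
 [241 241 242 241 241 229 153 100 103 145 218 239 241 241 242 242 242 241
  242 242]
 [241 241 241 241 241 232 181 146 146 178 231 240 242 241 242 242 242 242
  241 241]
 [242 241 242 241 241 239 232 230 230 231 236 241 242 241 241 242 241 242
  241 241]
 [241 241 241 238 237 240 241 241 241 236 230 238 241 241 242 241 241 241
 
[... 2602 characters left out ...]
241 242 241 242 241 242
  242 241]
 [241 242 241 238 215 156 124 106 112 164 221 238 241 241 241 241 241 242
  241 240]
 [242 242 241 235 203 163 152 149 175 225 238 240 241 241 241 241 242 241
  241 238]
 [241 242 241 234 195 168 164 170 203 235 241 241 241 242 241 242 242 241
  242 238]
 [242 241 241 234 195 175 183 203 232 240 241 239 240 242 241 241 241 241
  241 240]]
knob ((347.0106506347656, 182.62765502929688), 10.627775192260742)
150 344.74 [ 0.7463 -0.0048  0.178 ]
151 345.35 [ 0.743  -0.0067  0.178 ]
152 345.44 [ 0.7398 -0.0069  0.178 ]
153 345.46 [ 0.7366 -0.0069  0.178 ]
154 345.55 [ 0.7333 -0.0071  0.178 ]
155 345.6 [ 0.7301 -0.0072  0.178 ]
156 345.54 [ 0.7269 -0.0069  0.178 ]
```

>>> jog_arm(motion="0 0 0 0 0 0.175 0.7;0 0 0 0 0 0.175 0.7;0 0 0 0 0 0.175 0.7;0 0 0 0 0 0.175 0.7;0 0 0 0 0 0.175 0.7;0 0 0 0 0 0.175 0.7;0 0 0 0 0 0.175 0.7;0 0 0 0 0 0.175 0.7")

```text
time_s: 9.12
ee_pos: [0.4986, 0.3242, 0.3072]
eef_rot: [179.9, 0.0, 102.2]
wrist_force: [1.0, -0.6, -0.2]
gripper_width: 0.06
gripper_force: 0.0
```

>>> jog_arm(motion="4 10 20 0 0 0.175 0.7;3 10 20 0 0 0.03 0.7;0 0 20 0 0 0 0.7;0 0 0 0 0 0 0.7;0 0 0 0 0 0 0.7")

```text
time_s: 9.75
ee_pos: [0.5163, 0.335, 0.2468]
eef_rot: [180.0, -0.0, 91.0]
wrist_force: [-0.1, -0.9, 1.0]
gripper_width: 0.0597
gripper_force: 0.0
```

>>> jog_arm(motion="1 0 35 0 0 0 0.7;1 0 35 0 0 0 0.7;0 0 35 0 0 0 0.7;0 0 25 0 0 0 0.7;0 0 11 0 0 0 0.7;0 0 0 0 0 0 0.7;0 0 0 0 0 0 0.3;0 0 0 0 0 0 0", force=35)

```text
time_s: 10.75
ee_pos: [0.517, 0.3374, 0.1067]
eef_rot: [179.9, -0.1, 90.9]
wrist_force: [-0.5, 0.1, 0.5]
gripper_width: 0.0242
gripper_force: 0.0
```

>>> jog_arm(motion="0 0 0 0 0 0 0;0 0 0 0 0 0 0;0 0 0 0 0 0 0;0 0 -15 0 0 0 0;0 0 -25 0 0 0 0;0 0 -40 0 0 0 0;0 0 -45 0 0 0 0;0 0 -45 0 0 0 0")

```text
time_s: 11.75
ee_pos: [0.5161, 0.337, 0.278]
eef_rot: [179.9, -0.0, 90.9]
wrist_force: [0.7, -0.0, 0.3]
gripper_width: 0.0004
gripper_force: 0.0
```

```bash
python3 - <<'E'
from h import *
g=grab('side','side3'); f=grab('top','top3')
K=lambda a:cv2.resize(a[:,:,::-1],(400,400),interpolation=cv2.INTER_CUBIC)
cv2.imwrite('pics/c4.png',np.hstack([K(f['pixels'][150:290,170:310]),K(g['pixels'][200:400,240:440])]))
w=cloud(g); 
m=np.zeros(w.shape[:2],bool); m[250:340,300:360]=1; m&=(w[...,2]>.105)&(w[...,2]<.15)&(g['pixels'].mean(2)>80); print(m.sum(),w[m].mean(0)); print(cv2.minAreaRect(w[m][:,:2].astype(np.float32)*1000)); print(w[m].round(3)[::max(1,m.sum()//25)].tolist())
E
```

```text
134 [0.51812245 0.35258843 0.12520107]
((524.3855590820312, 389.4438171386719), (24.303375244140625, 198.7884063720703), 1.0496230125427246)
[[0.521, 0.29, 0.129], [0.516, 0.292, 0.127], [0.522, 0.301, 0.128], [0.519, 0.304, 0.128], [0.516, 0.306, 0.126], [0.516, 0.313, 0.128], [0.515, 0.318, 0.129], [0.521, 0.326, 0.129], [0.518, 0.328, 0.128], [0.516, 0.331, 0.128], [0.522, 0.34, 0.128], [0.519, 0.345, 0.13], [0.516, 0.346, 0.127], [0.515, 0.335, 0.116], [0.52, 0.356, 0.126], [0.516, 0.363, 0.129], [0.514, 0.359, 0.123], [0.517, 0.373, 0.128], [0.515, 0.377, 0.13], [0.521, 0.383, 0.128], [0.518, 0.387, 0.128], [0.515, 0.392, 0.13], [0.515, 0.391, 0.126], [0.515, 0.39, 0.122], [0.513, 0.39, 0.12], [0.521, 0.395, 0.111], [0.521, 0.457, 0.126]]
```

View pics/c4.png

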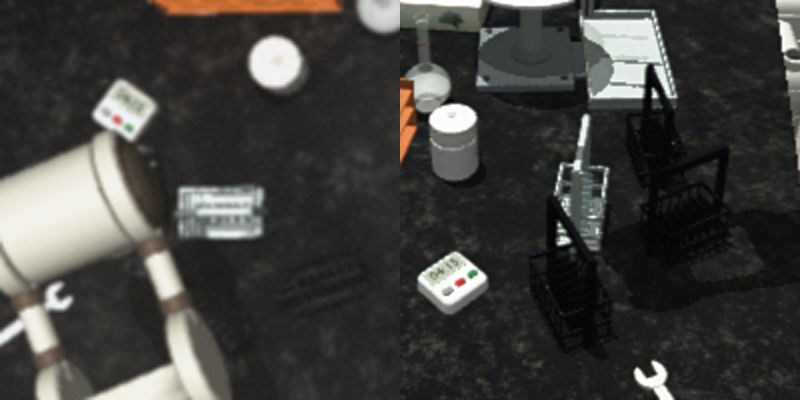

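>>> jog_arm(motion="0 0 0 0 0 0 0.5;0 0 0 0 0 0 0.5;0 0 0 0 0 0 0.5;0 1 45 0 0 0 0.5;0 0 45 0 0 0 0.5;0 0 45 0 0 0 0.5;0 0 25 0 0 0 0.5;0 0 14 0 0 0 0.5", force=60)

```text
time_s: 12.85
ee_pos: [0.5158, 0.3365, 0.0988]
eef_rot: [-179.8, 0.1, 90.9]
wrist_force: [-1.0, 0.1, 1.0]
gripper_width: 0.0423
gripper_force: 0.0
```

>>> jog_arm(motion="0 0 2 0 0 0 0.5;0 0 0 0 0 0 0;0 0 0 0 0 0 0;0 0 0 0 0 0 0;0 0 0 0 0 0 0;0 0 0 0 0 0 0;0 0 0 0 0 0 0", force=60)

```text
time_s: 13.72
ee_pos: [0.5183, 0.3375, 0.1009]
eef_rot: [179.8, -0.1, 90.9]
wrist_force: [0.4, 0.1, 4.7]
gripper_width: 0.0001
gripper_force: 3.0
```

```bash
python3 - <<'E'
from h import *
g=grab('side','side4'); f=grab('top','top4')
K=lambda a:cv2.resize(a[:,:,::-1],(400,400),interpolation=cv2.INTER_CUBIC)
cv2.imwrite('pics/c5.png',np.hstack([K(f['pixels'][170:270,190:290]),K(g['pixels'][220:340,280:400])]))
print(env.get_state()['ee_pos'],env.get_state()['wrist_force'])
E
```

```text
[0.51832891 0.33753784 0.10094635] [-0.38720216 -1.48907732  5.60639179]
```

View pics/c5.png

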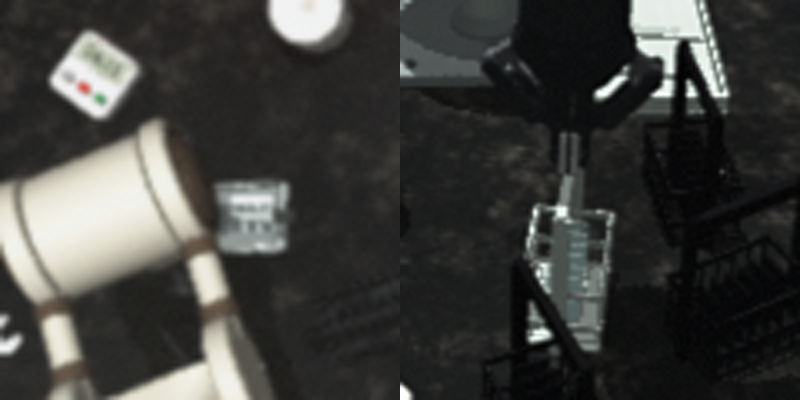

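```bash
python3 - <<'E'
from h import *
g=load('side4'); w=cloud(g)
def proj(p):
    q=g['pose'][:3,:3].T@(np.array(p)-g['pose'][:3,3]); return g['mtx'][0,0]*q[0]/-q[2]+g['mtx'][0,2], g['mtx'][1,1]*-q[1]/-q[2]+g['mtx'][1,2]
print('tcp',proj([.5183,.3375,.101]),'grasp',proj([.5183,.3375,.12]),proj([.5183,.3375,.16]))
for v in range(246,300,3):
    print(v,[(u,*(w[v,u]*1000).round(0).astype(int)) if np.isfinite(w[v,u,0]) else 0 for u in range(444-120,460-120,2)], g['pixels'][v,324:340:2].mean(1).astype(int))
E
```

```text
tcp (np.float64(330.30148119727744), np.float64(278.32199390563517)) grasp (np.float64(330.4805383782456), np.float64(272.0818514924327)) (np.float64(330.86835991883265), np.float64(258.5662715470479))
246 [(324, np.int64(533), np.int64(356), np.int64(207)), (326, np.int64(528), np.int64(358), np.int64(209)), (328, np.int64(524), np.int64(355), np.int64(208)), (330, np.int64(520), np.int64(349), np.int64(204)), (332, np.int64(515), np.int64(352), np.int64(206)), (334, np.int64(510), np.int64(353), np.int64(208)), (336, np.int64(506), np.int64(356), np.int64(211)), (338, np.int64(501), np.int64(356), np.int64(211))] [14 12 13 14 12 15 14 20]
249 [(324, np.int64(532), np.int64(357), np.int64(200)), (326, np.int64(528), np.int64(356), np.int64(200)), (328, np.int64(523), np.int64(356), np.int64(200)), (330, np.int64(522), np.int64(329), np.int64(181)), (332, np.int64(544), np.int64(80), np.int64(-1)), (334, np.int64(510), np.int64(357), np.int64(202)), (336, np.int64(505), np.int64(356), np.int64(202)), (338, np.int64(524), np.int64(98), np.int64(14))] [17 16 14 15 18 14 11 88]
252 [(32
[... 6413 characters left out ...]
, np.int64(392), np.int64(101)), (332, np.int64(513), np.int64(334), np.int64(49)), (334, np.int64(509), np.int64(333), np.int64(49)), (336, np.int64(509), np.int64(274), np.int64(-3)), (338, np.int64(502), np.int64(297), np.int64(18))] [29 76 78 72 98 95 59 54]
297 [(324, np.int64(532), np.int64(345), np.int64(47)), (326, np.int64(521), np.int64(390), np.int64(89)), (328, np.int64(516), np.int64(396), np.int64(95)), (330, np.int64(512), np.int64(388), np.int64(89)), (332, np.int64(512), np.int64(346), np.int64(51)), (334, np.int64(507), np.int64(344), np.int64(50)), (336, np.int64(507), np.int64(288), np.int64(0)), (338, np.int64(503), np.int64(284), np.int64(-4))] [83 79 78 80 99 94 49 35]
```

```bash
python3 - <<'E'
from h import *
for t,c in(('side0',(.185,.544,.2013)),('side3',(.516,.337,.278)),('side4',(.518,.3375,.101))):
    g=load(t); w=cloud(g); m=(np.hypot(w[...,0]-c[0],w[...,1]-c[1])<.07)&(w[...,2]>c[2]-.05 if t!='side4' else w[...,2]>.134)&(w[...,2]<.7)
    p=w[m]; o=np.argsort(p[:,2]); print(t,m.sum(),'min z rel tcp',(p[o[:400:25]]-c).round(3).tolist())
E
```

```text
side0 11989 min z rel tcp [[0.009, 0.048, 0.039], [0.025, 0.046, 0.046], [0.017, 0.054, 0.052], [0.023, 0.046, 0.055], [0.008, 0.051, 0.058], [0.017, 0.055, 0.061], [0.007, 0.051, 0.065], [0.018, 0.052, 0.069], [0.01, 0.054, 0.089], [0.034, 0.06, 0.093], [0.014, 0.066, 0.096], [0.026, 0.036, 0.104], [0.023, 0.032, 0.109], [0.032, 0.059, 0.113], [0.022, 0.026, 0.118], [0.022, 0.066, 0.121]]
side3 6950 min z rel tcp [[-0.005, 0.012, 0.029], [-0.007, 0.012, 0.037], [-0.004, 0.012, 0.041], [-0.012, 0.006, 0.046], [-0.004, 0.011, 0.05], [-0.01, 0.009, 0.055], [-0.01, 0.008, 0.059], [0.003, 0.01, 0.063], [-0.004, 0.012, 0.067], [0.013, 0.013, 0.071], [0.009, 0.012, 0.074], [0.018, 0.009, 0.076], [0.022, 0.013, 0.078], [0.005, 0.013, 0.079], [-0.017, 0.003, 0.081], [0.024, 0.012, 0.082]]
side4 5473 min z rel tcp [[0.005, 0.011, 0.034], [0.008, 0.009, 0.04], [0.011, 0.007, 0.047], [-0.008, 0.008, 0.053], [-0.013, 0.008, 0.059], [-0.001, 0.005, 0.065], [-0.006, 0.013, 0.071], [-0.009, 0.016, 0.074], [0.003, -0.005, 0.077], [-0.035, 0.011, 0.079], [-0.019, 0.009, 0.081], [0.031, 0.015, 0.082], [-0.023, -0.0, 0.083], [-0.022, -0.003, 0.084], [-0.012, 0.013, 0.086], [0.034, -0.004, 0.088]]
```

>>> jog_arm(motion="0 0 -20 0 0 0 0.5;0 0 -20 0 0 0 0.5;0 0 0 0 0 0 0.5;0 0 0 0 0 0 0.5;0 0 20 0 0 0 0.5;0 0 20 0 0 0 0.5;0 0 14 0 0 0 0.5;0 0 8 0 0 0 0.5", force=60)

```text
time_s: 14.82
ee_pos: [0.5162, 0.3367, 0.0751]
eef_rot: [-179.9, 0.1, 90.9]
wrist_force: [0.0, 0.3, 1.5]
gripper_width: 0.0428
gripper_force: 0.0
```

>>> jog_arm(motion="0 0 0 0 0 0 0.5;0 0 0 0 0 0 0;0 0 0 0 0 0 0;0 0 0 0 0 0 0;0 0 0 0 0 0 0;0 0 0 0 0 0 0", force=60)

```text
time_s: 15.58
ee_pos: [0.5181, 0.3374, 0.0782]
eef_rot: [179.9, -0.0, 90.9]
wrist_force: [1.1, 0.9, 4.7]
gripper_width: 0.0066
gripper_force: 61.2
```

>>> jog_arm(motion="0 0 -10 0 0 0 0;0 0 -25 0 0 0 0;0 0 -35 0 0 0 0;0 0 -40 0 0 0 0;0 0 -40 0 0 0 0;0 0 -22 0 0 0 0;0 0 0 0 0 0 0")

```text
time_s: 16.45
ee_pos: [0.5176, 0.3373, 0.2509]
eef_rot: [179.9, -0.1, 90.9]
wrist_force: [0.2, 0.1, -2.7]
gripper_width: 0.0069
gripper_force: 60.3
```

>>> jog_arm(motion="-15 -7 0 0 0 0 0;-27 -13 0 0 0 0 0;-30 -14 0 0 0 0 0;-30 -14 0 0 0 0 0;-30 -14 0 0 0 0 0;-30 -14 0 0 0 0 0;-30 -14 0 0 0 0 0;-30 -14 0 0 0 0 0")

```text
time_s: 17.45
ee_pos: [0.4147, 0.1125, 0.2469]
eef_rot: [-179.8, -0.0, 90.9]
wrist_force: [-0.1, 0.4, -2.5]
gripper_width: 0.0068
gripper_force: 60.2
```

>>> jog_arm(motion="-30 -14 0 0 0 0 0;-30 -14 0 0 0 0 0;-30 -15 0 0 0 0 0;-25 -13 0 0 0 0 0;-15 -9 0 0 0 -0.028 0;0 0 0 0 0 0 0;0 0 0 0 0 0 0")

```text
time_s: 18.32
ee_pos: [0.3535, -0.017, 0.2482]
eef_rot: [-179.9, -0.1, 92.5]
wrist_force: [0.5, -0.4, -2.0]
gripper_width: 0.007
gripper_force: 60.2
```

```bash
python3 - <<'E'
from h import *
g=grab('side','side5'); f=grab('top','top5')
K=lambda a:cv2.resize(a[:,:,::-1],(400,400),interpolation=cv2.INTER_CUBIC)
cv2.imwrite('pics/c6.png',np.hstack([K(f['pixels'][150:290,290:430]),K(g['pixels'][120:280,250:410])]))
w=cloud(g); s=env.get_state()
m=(abs(w[...,1]+.016)<.09)&(w[...,0]<.42)&(w[...,0]>.31)&(w[...,2]>.14)&(w[...,2]<.33)
for lo in np.arange(.14,.34,.02):
    q=w[m&(w[...,2]>=lo)&(w[...,2]<lo+.02)]; print(round(lo,2),len(q),np.percentile(q,[5,50,95],axis=0).round(3).tolist() if len(q) else '')
print(s['ee_pos'],s['eef_rot'],s['wrist_force'])
m=(abs(w[...,1]+.016)<.06)&(w[...,0]>.44)&(w[...,0]<.55)&(w[...,2]>.185)&(w[...,2]<.23); print('prongs',w[m].mean(0),np.percentile(w[m],[2,98],axis=0).round(3).tolist())
E
```

```text
0.14 0 
0.16 175 [[0.326, -0.046, 0.168], [0.356, 0.015, 0.171], [0.383, 0.037, 0.178]]
0.18 148 [[0.325, -0.057, 0.182], [0.356, 0.018, 0.19], [0.384, 0.038, 0.199]]
0.2 161 [[0.326, -0.059, 0.202], [0.358, 0.013, 0.215], [0.383, 0.039, 0.219]]
0.22 131 [[0.326, -0.064, 0.22], [0.356, -0.003, 0.222], [0.382, 0.039, 0.238]]
0.24 46 [[0.347, -0.064, 0.241], [0.354, 0.036, 0.249], [0.361, 0.039, 0.258]]
0.26 34 [[0.346, -0.004, 0.261], [0.353, 0.037, 0.271], [0.36, 0.041, 0.279]]
0.28 114 [[0.34, -0.03, 0.282], [0.353, -0.005, 0.293], [0.368, 0.039, 0.298]]
0.3 82 [[0.337, -0.017, 0.301], [0.351, -0.007, 0.31], [0.372, -0.002, 0.32]]
0.32 94 [[0.321, -0.02, 0.321], [0.348, -0.005, 0.326], [0.386, -0.0, 0.329]]
[ 0.35371857 -0.01691267  0.24864939] [-1.79943698e+02 -4.39486232e-02  9.25653172e+01] [-0.48134375  0.09540155 -1.87094242]
prongs [ 0.50239617 -0.01095282  0.19393513] [[0.464, -0.049, 0.186], [0.547, 0.025, 0.21]]
```

View pics/c6.png

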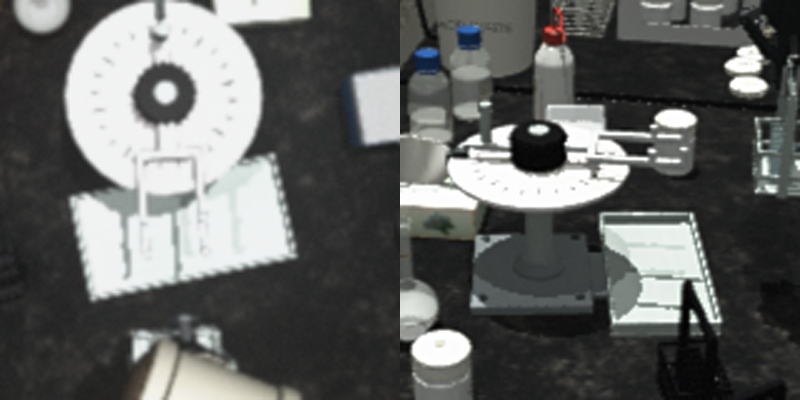

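>>> jog_arm(motion="0 0 12 0 0 0 0;0 0 18 0 0 0 0;0 0 18 0 0 0 0;0 0 10 0 0 0 0;-0.5 10 0 0 0 0 0;-1 20 0 0 0 0 0;-1 20 0 0 0 0 0;-1 20 0 0 0 0 0")

```text
time_s: 19.42
ee_pos: [0.4258, -0.0181, 0.1919]
eef_rot: [179.9, 0.0, 92.5]
wrist_force: [-0.8, -0.0, -3.3]
gripper_width: 0.0067
gripper_force: 60.2
```

>>> jog_arm(motion="-1 20 0 0 0 0 0;-1 20 0 0 0 0 0;-0.5 12 0 0 0 0 0;-0.3 8.5 0 0 0 0 0;0 0 0 0 0 0 0;0 0 0 0 0 0 0;0 0 0 0 0 0 0")

```text
time_s: 20.3
ee_pos: [0.4841, -0.0181, 0.1913]
eef_rot: [180.0, 0.0, 92.5]
wrist_force: [-0.3, 0.1, -2.4]
gripper_width: 0.0066
gripper_force: 60.2
```

```bash
python3 - <<'E'
from h import *
g=grab('side','side6')
cv2.imwrite('pics/c7.png',cv2.resize(g['pixels'][130:230,280:400,::-1],None,fx=5,fy=5,interpolation=cv2.INTER_CUBIC))
s=env.get_state(); print(s['ee_pos'],s['eef_rot'],s['wrist_force'])
E
```

```text
[ 0.48415898 -0.01814158  0.19127229] [1.79995473e+02 5.07773848e-03 9.25146080e+01] [-0.11275506 -0.02876348 -1.91722561]
```

View pics/c7.png

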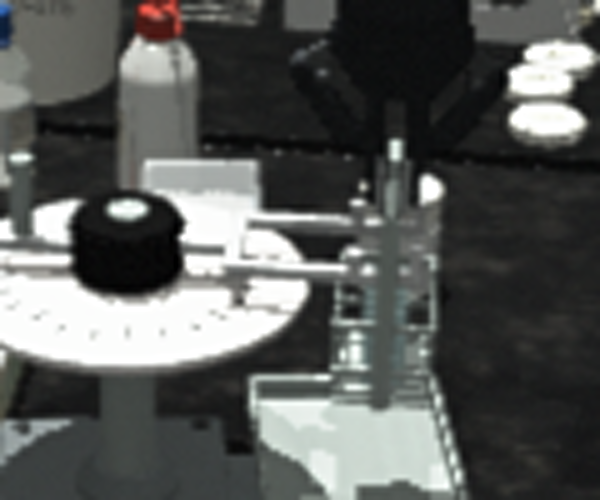

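>>> jog_arm(motion="0 0 8 0 0 0 0;0 0 8 0 0 0 0;0 0 6 0 0 0 0;0 0 4 0 0 0 0;0 0 2 0 0 0 0;0 0 0 0 0 0 0")

```text
time_s: 21.1
ee_pos: [0.4845, -0.0181, 0.1632]
eef_rot: [-180.0, 0.0, 92.5]
wrist_force: [0.3, 0.5, -1.3]
gripper_width: 0.0064
gripper_force: 60.2
```

>>> jog_arm(motion="0 0 1 0 0 0 0;0 0 1 0 0 0 0;0 0 1 0 0 0 0;0 0 0 0 0 0 0")

```text
time_s: 21.6
ee_pos: [0.4845, -0.0181, 0.1602]
eef_rot: [180.0, 0.0, 92.5]
wrist_force: [-0.1, -0.1, -2.0]
gripper_width: 0.0065
gripper_force: 60.3
```

>>> jog_arm(motion="0 0 1 0 0 0 0;0 0 1 0 0 0 0;0 0 0 0 0 0 0;0 0 0 0 0 0 0")

```text
time_s: 22.1
ee_pos: [0.4846, -0.0182, 0.16]
eef_rot: [180.0, 0.0, 92.5]
wrist_force: [-5.3, 0.7, 8.8]
gripper_width: 0.0066
gripper_force: 61.9
```

>>> jog_arm(motion="0 0 -1.5 0 0 0 0;0 0 0 0 0 0 0;0 0 0 0 0 0 0.1;0 0 0 0 0 0 0.2;0 0 0 0 0 0 0.3;0 0 0 0 0 0 0.35;0 0 0 0 0 0 0.35", force=20)

```text
time_s: 22.98
ee_pos: [0.4845, -0.0181, 0.1597]
eef_rot: [180.0, 0.0, 92.5]
wrist_force: [0.6, -0.1, 0.4]
gripper_width: 0.0299
gripper_force: 0.0
```

```bash
python3 - <<'E'
from h import *
g=grab('side','side7')
cv2.imwrite('pics/c8.png',cv2.resize(g['pixels'][130:230,280:400,::-1],None,fx=5,fy=5,interpolation=cv2.INTER_CUBIC))
s=env.get_state(); print(s['ee_pos'],s['gripper_width'],s['wrist_force'])
E
```

```text
[ 0.48442862 -0.01814834  0.15966181] 0.02995058907144299 [-0.04149688  0.11054309  0.56629522]
```

View pics/c8.png

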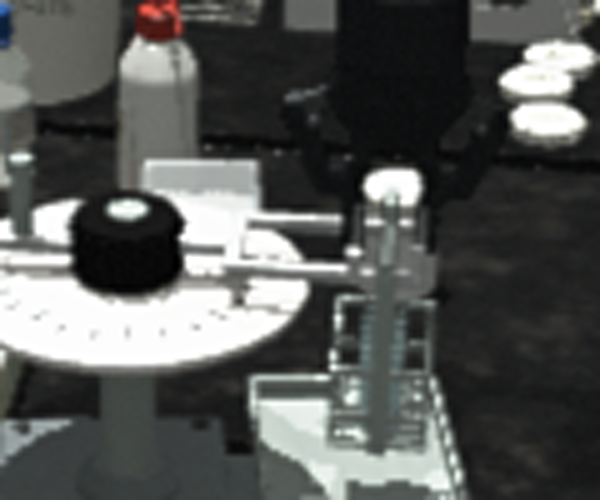

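>>> jog_arm(motion="0 0 -8 0 0 0 0.35;0 0 -15 0 0 0 0.35;0 0 -25 0 0 0 0.35;0 0 -40 0 0 0 0.35;0 0 -40 0 0 0 0.35;0 -30 -20 0 0 0 0.35;0 -50 0 0 0 0 0.35;0 -50 0 0 0 0 0.35")

```text
time_s: 24.02
ee_pos: [0.3535, -0.0239, 0.3093]
eef_rot: [179.9, 0.1, 92.6]
wrist_force: [-1.0, -0.7, 1.1]
gripper_width: 0.0299
gripper_force: 0.0
```

>>> jog_arm(motion="50 0 0 0 0 0 0.35;50 0 0 0 0 0 0.35;50 0 0 0 0 0 0.35;50 0 0 0 0 0 0.35;0 0 0 0 0 0 0.35;0 0 0 0 0 0 0.35")

```text
time_s: 24.78
ee_pos: [0.3459, 0.1757, 0.3085]
eef_rot: [179.9, 0.0, 92.5]
wrist_force: [-0.6, -0.3, 0.2]
gripper_width: 0.0298
gripper_force: 0.0
```

```bash
python3 - <<'E'
from h import *
f=grab('top','top8'); g=grab('side','side8'); w=cloud(f); z=w[...,2]
m=(z>.203)&(z<.222)&(w[...,0]>.44)&(w[...,0]<.53)&(abs(w[...,1]+.016)<.08); print('bar',m.sum(),w[m].mean(0),cv2.minAreaRect(w[m][:,:2].astype(np.float32)*1000))
a=np.array([.6395,-.0095]); r=np.hypot(w[...,0]-a[0],w[...,1]-a[1]); m=(z>.222)&(r<.11)&(z<.26); p=w[m].mean(0); print('peg',p,np.degrees(np.arctan2(p[1]-a[1],p[0]-a[0])))
print(f['pixels'].mean(2)[150:162,341:351].astype(int))
K=lambda a:cv2.resize(a[:,:,::-1],(400,400),interpolation=cv2.INTER_CUBIC)
cv2.imwrite('pics/c9.png',np.hstack([K(f['pixels'][140:250,290:400]),K(g['pixels'][130:240,280:390])]))
E
```

```text
bar 122 [ 0.48363315 -0.01637288  0.21168566] ((483.5195007324219, -17.221393585205078), (43.10709762573242, 105.22518157958984), 1.7275773286819458)
peg [ 0.7025257  -0.00618529  0.24081603] 3.0105815799297386
[[163 167 158 129 109 108 150 208 206 192]
 [232 231 218 151 106 112 167 230 237 235]
 [241 240 230 157 105 107 165 232 241 241]
 [242 241 230 158 108 106 163 232 242 242]
 [242 241 230 156 115 103 155 228 240 241]
 [242 241 229 155 109  95 143 218 239 242]
 [242 241 232 175 113 113 171 229 240 241]
 [242 241 238 218 165 177 225 237 241 242]
 [238 235 234 223 198 219 233 235 237 241]
 [227 206 210 220 227 234 236 232 228 238]
 [230 186 186 214 229 237 239 234 228 238]
 [232 170 144 166 205 227 231 229 233 239]]
```

View pics/c9.png

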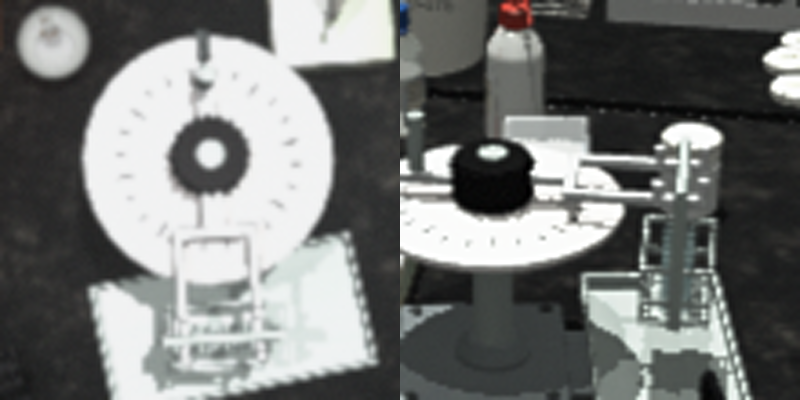

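The basket hangs on both prongs: the bar is at crop (220,340) and centred, with its top at 212 mm. The needle is unchanged at the tab, (203,50). I'm handing it in.

```bash
python3 -c "
from station import env
print(env.finish_job())"
```

```text
the job is handed in; nothing more can be done
None
```

The needle is set at the tab and the basket hangs level on both prongs with the arm clear; I handed the job in just after 24.8 s of the 64 s, but the interface gave no verdict.

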